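# Load the slide reader and press its cover latches home

## Task

Lay the slide with the tan coating flat on the tilted deck of the slide reader, in the nest between the metal lips, its long side running up the slope. Swing the clear cover shut over it, then press each of the two orange latch buttons on the cover down until it is fully home. Leave the black and the brown slide and the vial where they are.

Things in the scene. Friction and masses are not known exactly. Their poses are not given: they have to be found in the camera images.
- deck: fixed sloped top of the slide reader (white housing 164 x 142 mm on a dark stand 150 x 140 mm), tilted 24 degrees to face the robot; work on it with the tool tilted likewise. Origin: centre of the nest, on the grey deck surface, 115 mm above the worktop; x runs up the slope away from the robot, y to the left across it, z square out of the deck.
- nest (a point): same point and axes: centre of the nest. Aluminium lips 5 mm high bound it: end lips with inner faces at x = +-28 mm, side lips with inner faces at y = +-16 mm that stand only at the corners (|x| from 19 to 29 mm), so fingers closing along y have free deck beside the slide's middle. Rubber bumpers 11 mm high, 8 mm across, at x = +-49, y = +-58 mm.
- cover (a joint): hinge of the clear cover. 0 = shut, parallel to the deck; grows as it opens, to 2.45 rad; starts open at 1.9 to 2.2 rad (about upright). Stiff: stays at any angle, about 2 N at the free edge moves it. To close it, push its back from the far side towards the robot and down, in the middle between the latches.
- cover_hinge (a point): middle of the cover's hinge axis, which is parallel to the deck's y, at deck x = +67, z = +14 mm. The cover is a clear plate with blue frame, 130 mm wide, 118 mm from hinge axis to free edge, 6 mm thick, the axis at mid thickness. Shut, its outer face lies 17 mm and its underside 11 mm above the deck.
- cover_edge (a point): middle of the cover's free edge, mid thickness
- latch_left (a joint): travel of the left orange latch button, m: 0 = fully up, 0.008 = fully home; starts between 0 and 0.002. It stays where it is left; about 7 N moves it.
- latch_right (a joint): the same for the right orange latch button
- latch_left_top (a point): centre of the top of the left orange latch button (round, 16 mm across), on the cover. It stands 11 mm over the cover's outer face when up, 3 mm when home; with the cover shut it is at deck x = -39, y = +45, z = 28 (up) or 20 mm (home) and moves along the deck's -z. Press it square to the cover, with the tool tilted like the deck.
- latch_right_top (a point): the same for the right latch button (y = -45 mm)
- slide_tan_mid (a point): centre (half-way up, 4.5 mm above its underside) of the slide with the light tan coating: a white carrier 28 x 52 mm, 9 mm high over the coating (edges 8 mm high), 20 g, flat on the worktop at the robot's right. Its x axis is the short side (28 mm, grasp across it), y the long side, z up.
- slide_black_mid (a point): the same point of the slide with the black coating, same size, leave it
- slide_brown_mid (a point): the same point of the slide with the dark brown coating, same size, leave it
- vial: black-capped glass vial, 28 mm across, 56 mm high, standing left of the reader; origin under its centre; leave it
Mind the look-alikes: they are no part of the job. What is shaped like the part that bears slide_tan_mid but blue is not meant.

How it is judged:
On the way, in this order (a step that is already met when the one before it is completed fails the run):
1. the tan slide lies flat in the nest, let go (z of slide_tan_mid in the frame of deck below 0.007 m and distance between slide_tan_mid and deck below 0.0085 m and contact force between the fingers and slide_tan below 0.1 N), for 0.2 s.
2. the cover is shut (value of joint cover below 0.04 rad), for 0.1 s.
3. both latches are pressed home (value of joint cover below 0.04 rad and value of joint each of latch_left, latch_right above 0.0065 m), for 0.2 s.
At the end, for the whole second after the job is handed in: The tan slide lies flat in the nest (centre within 8.5 mm of the nest's centre point and less than 7 mm above the deck, long side along the slope within 0.2 rad, flat within 0.1 rad, at rest), the cover is shut within 0.04 rad, and both latch buttons are down at least 6.5 of their 8 mm (all of step 3 and z of slide_tan_mid in the frame of deck below 0.007 m and distance between slide_tan_mid and deck below 0.0085 m and angle between the y axis of slide_tan_mid and the x axis of deck, either way round below 0.2 rad and angle between the z axis of slide_tan_mid and the z axis of deck, either way round below 0.1 rad and linear speed of slide_tan below 0.01 m/s); the robot touches nothing.
It fails at once if the black or brown slide or the vial is shifted by more than 30 mm (distance of any of slide_black_mid, slide_brown_mid, vial from where it was at the start of the episode above 0.03 m).
It also fails if it takes over 61 s, if anything falls off the work surface, if the arm or the gripper's body presses on something with over 40 N, if the wrist force passes 120 N, or if a joint passes its speed limit or range.

## Robot

A 6-joint arm with a two-finger parallel gripper is mounted at the origin on a cart in front of the work surface, level with it; the furniture and walls round the work are solid. World frame = base frame: x ahead of the robot, y to its left, z up, the work surface at z = 0. Lengths are in m, angles in rad, forces in N, time in s.
With the tool pointing down it reaches from about 0.35 to 1 m from the base axis. Payload 7.1 kg.
Tool frame: the origin (TCP) lies on the centre line of the jaws, within the pads' length; the fingertips stand 25 mm ahead of it and the grasp point (between the pads) lies 6 mm ahead of it; z points along the fingers, y is the line along which they close (so a half turn about z gives the same grasp; the last joint's range is limited). The gripper opens to 85 mm and grips with 20 to 120 N. Pads are 22 mm wide; open, the fingers measure 114 mm over their backs; the gripper's body (76 mm by 85 mm) begins 54 mm behind the grasp point. The pads swing forward as they close: fully open they stand 13 mm farther back than shut.
Start: joints at [-0.019, 0.423, 1.63, -0, 1.089, -0.019], TCP at [0.625, 0, 0.231] pointing down, gripper open.
Joint ranges: [-3, 3], [-0.9, 2.11], [0.09, 2.58], [-1.31, 4.45], [0.11, 2.69], [-2.54, 2.54]. Speed limits (rad/s): [2.39, 2.39, 3.01, 3.14, 3.14, 3.14].

## Interface

Orientations are given as a 3x3 rotation matrix whose columns are the frame's x, y, z axes.
In Python, from bench import read_state, camera, get_calibration, sign_off, boxes_of gives the robot as it stands.
- The arm moves only by the tool carry_out, never from a script. Its argument "increments" is a list of rows, each a list of 7 numbers: the shift along the world's x, y, z in units of 30 mm (1.0 is 30 mm), then the turn, a rotation vector about the world's x, y, z in units of 6 degrees (1.0 is 6 degrees), then the gripper's target within -1 to 1 (shut at 1, half-way at 0, fully open at -1). In form: [[tx, ty, tz, ax, ay, az, gripper], ...]. A call has exactly 5 rows; each row is the pose to reach, as a shift and turn from the pose commanded when the call began; what a row does not reach only later rows make up. A row lasts 1/12 s, in which the tool goes at most 41.7 mm and 7.16 degrees, less where a joint would pass 70% of its speed; a pose out of reach is approached as far as the arm can. A call with a gripper value outside its range is refused whole. The fingers move at their own pace and stop on an object; "force" is the grip in N (left out, the last holds). Time passes only in rows, so rows that repeat a pose let the fingers close, or fill a call up. It gives the time, the measured TCP pose, the force, the opening and the grip force at its end, in the units of the state.
- read_state(): the state, without advancing time (a new reading comes with each control period).
- camera(name): name is "scene" or "side" or "wrist"; returns (picture, depth): 480x640x3 uint8, blue, green, red; 480x640 float32, m along the optical axis (not along the pixel's ray), 0 where there is no reading.
- get_calibration(name): a dict with "fx", "fy", "cx", "cy" (pixels), "dist" ([k1, k2, p1, p2, k3] as OpenCV has them; the pictures are not rectified), "R" (3x3) and "t" (3): a world point X has camera coordinates R X + t. Camera axes: x right, y down, z forward; pixel columns grow to the right and rows downward; lengths in m; the calibration is good to about 2 mm. A picture is of the moment at which its call begins: read the wrist's pose just before it. get_calibration takes no time and is no camera call; for the wrist camera it gives the pose at the moment of the call.
- sign_off(): hands the job in; it is judged then, once.
Trained networks look in the newest picture that a camera, given by its name, has taken for a name from the list of things; names that differ only in an ending like _2 or _b are one class to them, and where a whole thing is asked for, a point or a joint stands for the part that bears it (a point fixed in the world has none). Each returns a list of dicts, best first, with "confidence" (0 to 1); they miss things now and then, are a little off and sometimes report something else, mostly with a low value. They report only what shows in the picture. A call takes as long as a camera call. They do not tell look-alikes from the thing itself.
- boxes_of(label, camera): "box" ([left, top, right, bottom] in pixels, round what is visible of it).
The state is a dict: "time": time; "joint_positions": joint angles; "qd": joint speeds; "joint_torque": joint torques, N m; "eef_pos": TCP position; "tool_rot": TCP orientation; "force": force on the tool from outside, world axes, zero at the start; "wrist_torque": the same for the moment, N m; "grip_width": finger opening in m; "gripper_force": force on a finger pad.
Only numpy, scipy, OpenCV 4.12 (cv2) and the standard library are available. Lean on these libraries where they do the work, as an engineer would, in place of code of your own. Each camera call takes 0.05 s, during which the arm holds its last target. There are 200 camera calls.

## Working session

There is one attempt and no reset: what is moved stays moved. The work goes in short steps, Python scripts to look and compute and a tool call to move; the robot and the scene stay as the last step left them, time stands still between calls to the robot, and variables do not carry over. Pictures are saved under pics/ and viewed, at most 10 in all, crops included, and the job is handed in when it is done.

Besides the shell and the picture viewer there is one more tool, called after "Call:" as a command line: name --pt "numbers of a row" for each row, then --argument value for the rest. carry_out: Moves the arm, as the interface text tells. Its arguments: {"type":"object","properties":{"increments":{"type":"array"},"force":{"type":"number"}},"required":["increments"]}

```bash
mkdir -p pics; cat > h.py <<'E'
import numpy as np, cv2
from bench import read_state, camera, get_calibration, sign_off, boxes_of
def lift(px, depth, c):
    """pixel + depth -> world points"""
    px=np.atleast_2d(np.float64(px)); K=np.array([[c['fx'],0,c['cx']],[0,c['fy'],c['cy']],[0,0,1]])
    u=cv2.undistortPoints(px[:,None],K,np.float64(c['dist']))[:,0]
    P=np.c_[u,np.ones(len(u))]*np.reshape(depth,(-1,1))
    return (P-np.ravel(c['t']))@np.array(c['R'])
def proj(X,c):
    K=np.array([[c['fx'],0,c['cx']],[0,c['fy'],c['cy']],[0,0,1]])
    return cv2.projectPoints(np.float64(X).reshape(-1,1,3),cv2.Rodrigues(np.float64(c['R']))[0],np.float64(c['t']),K,np.float64(c['dist']))[0][:,0]
E
python3 - <<'E'
from h import *
s=read_state();print(s['time'],s['eef_pos'],np.round(s['tool_rot'],3).tolist())
for n in ['scene','side']:
    im,d=camera(n);cv2.imwrite(f'pics/{n}0.png',im);np.save(n+'0.npy',d);c=get_calibration(n)
    print(n,c)
    for l in ['slide_tan_mid','deck','cover','latch_left','latch_right','vial']:
        for b in boxes_of(l,n)[:4]:
            x=np.array(b['box']);m=[(x[0]+x[2])/2,(x[1]+x[3])/2];z=d[int(m[1]),int(m[0])]
            print(l,np.round(x),round(b['confidence'],2),np.round(lift(m,z,c)[0],3))
E
```

```text
0.0 [6.24677334e-01 3.12400381e-05 2.30586937e-01] [[0.0, 1.0, -0.001], [1.0, -0.0, 0.0], [0.0, -0.001, -1.0]]
scene {'fx': 536.0069776401451, 'fy': 536.0069776401451, 'cx': 316.5812536223389, 'cy': 236.41545635786883, 'dist': array([-0.03890724,  0.        ,  0.        ,  0.        ,  0.        ]), 'R': array([[ 0.73462634, -0.67816139,  0.02052487],
       [-0.47319053, -0.53379987, -0.70081982],
       [ 0.48622511,  0.50512853, -0.713043  ]]), 't': array([-0.47941683,  0.31931255,  0.86391192])}
slide_tan_mid [302. 340. 339. 368.] 0.73 [ 0.46  -0.22   0.009]
slide_tan_mid [351. 323. 381. 343.] 0.68 [ 0.554 -0.244  0.009]
slide_tan_mid [268. 326. 294. 340.] 0.63 [ 0.435 -0.137  0.009]
deck [248. 130. 343. 259.] 0.98 [0.63  0.043 0.12 ]
cover [297. 131. 341. 191.] 0.62 [0.668 0.016 0.204]
latch_left [250. 129. 350. 256.] 0.25 [0.638 0.04  0.123]
vial [208. 205. 222. 229.] 0.59 [0.512 0.18  0.033]
side {'fx': 468.7361835596011, 'fy': 468.7361835596011, 'cx': 328.0936110466901, 'cy': 244.38405663821388, 'dist': array([-0.02796045,  0.        ,  0.        ,  0.        ,  0.        ]), 'R': array([[-0.97794703, -0.20789477,  0.01998433],
       [-0.11237127,  0.44310447, -0.8893993 ],
       [ 0.17604632, -0.87203107, -0.4566941 ]]), 't': array([0.54321836, 0.20914975, 1.08599531])}
slide_tan_mid [364. 259. 385. 270.] 0.68 [ 0.463 -0.21   0.008]
slide_tan_mid [337. 256. 356. 265.] 0.64 [ 0.547 -0.222  0.003]
deck [260. 192. 337. 309.] 0.79 [ 0.638 -0.022  0.127]
cover [268. 191. 293. 253.] 0.91 [0.664 0.032 0.225]
cover [371. 249. 390. 256.] 0.55 [ 0.456 -0.289  0.007]
vial [322. 328. 336. 357.] 0.77 [0.512 0.201 0.039]
```

```bash
python3 - <<'E'
import cv2
a=cv2.imread('pics/scene0.png')[100:400,180:480];b=cv2.imread('pics/side0.png')[160:380,220:440]
cv2.imwrite('pics/c0.png',cv2.hconcat([cv2.resize(a,(440,440),interpolation=3),cv2.resize(b,(360,440))]))
E
```

```text
(no output)
```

View pics/c0.png

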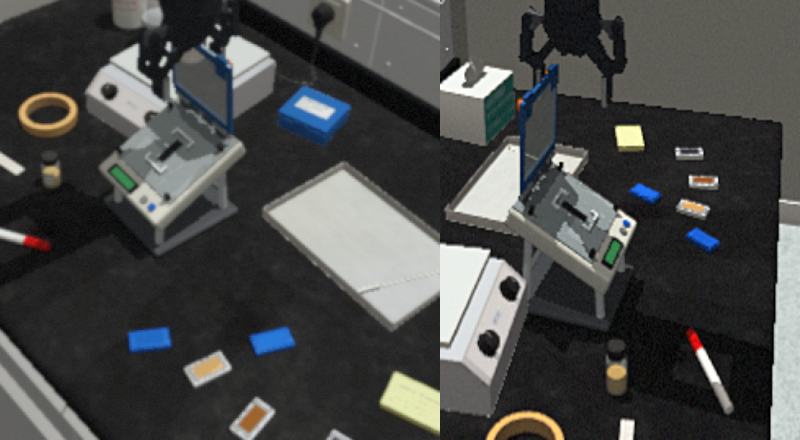

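```bash
python3 - <<'E'
from h import *
im,d=camera('wrist');c=get_calibration('wrist');cv2.imwrite('pics/w0.png',im);np.save('w0.npy',d)
print(c)
rng=np.random.default_rng(0)
for n in ['scene','side','wrist']:
    D=d if n=='wrist' else np.load(n+'0.npy'); cc=get_calibration(n)
    v,u=np.nonzero(D>0); P=lift(np.c_[u,v],D[v,u],cc)
    k=(P[:,2]>.07)&(P[:,2]<.17)&(abs(P[:,0]-.65)<.15)&(abs(P[:,1]-.03)<.13)
    P=P[k]; best=0
    for i in range(3000):
        a=P[rng.choice(len(P),3,False)]; m=np.cross(a[1]-a[0],a[2]-a[0]); l=np.linalg.norm(m)
        if l<1e-6: continue
        m/=l; m*=np.sign(m[2])
        if not .85<m[2]<.96: continue
        q=abs((P-a[0])@m)<.002
        if q.sum()>best: best=q.sum();Q=q
    I=P[Q];ct=I.mean(0);m=np.linalg.svd(I-ct)[2][2];m*=np.sign(m[2])
    print(n,len(P),best,ct.round(4),m.round(4),'tilt',np.degrees(np.arccos(m[2])),'yaw',np.degrees(np.arctan2(-m[1],-m[0])))
E
```

```text
bash:   502 Killed                     python3 - <<'E'
from h import *
im,d=camera('wrist');c=get_calibration('wrist');cv2.imwrite('pics/w0.png',im);np.save('w0.npy',d)
print(c)
rng=np.random.default_rng(0)
for n in ['scene','side','wrist']:
    D=d if n=='wrist' else np.load(n+'0.npy'); cc=get_calibration(n)
    v,u=np.nonzero(D>0); P=lift(np.c_[u,v],D[v,u],cc)
    k=(P[:,2]>.07)&(P[:,2]<.17)&(abs(P[:,0]-.65)<.15)&(abs(P[:,1]-.03)<.13)
    P=P[k]; best=0
    for i in range(3000):
        a=P[rng.choice(len(P),3,False)]; m=np.cross(a[1]-a[0],a[2]-a[0]); l=np.linalg.norm(m)
        if l<1e-6: continue
        m/=l; m*=np.sign(m[2])
        if not .85<m[2]<.96: continue
        q=abs((P-a[0])@m)<.002
        if q.sum()>best: best=q.sum();Q=q
    I=P[Q];ct=I.mean(0);m=np.linalg.svd(I-ct)[2][2];m*=np.sign(m[2])
    print(n,len(P),best,ct.round(4),m.round(4),'tilt',np.degrees(np.arccos(m[2])),'yaw',np.degrees(np.arctan2(-m[1],-m[0])))
E
```

View pics/w0.png

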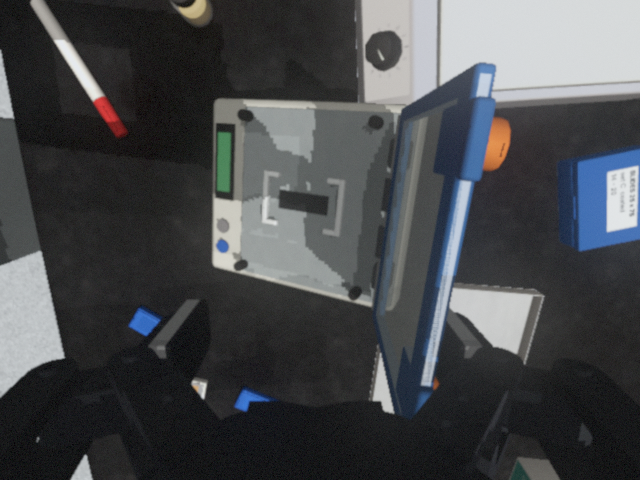

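```bash
cat >> h.py <<'E'
def deckframe(x,y,yaw,z=.115,t=np.radians(24)):
    cy,sy=np.cos(yaw),np.sin(yaw)
    R=np.array([[cy,-sy,0],[sy,cy,0],[0,0,1]])@np.array([[np.cos(t),0,-np.sin(t)],[0,1,0],[np.sin(t),0,np.cos(t)]])
    return R,np.array([x,y,z])
E
python3 - <<'E'
from h import *
from scipy.optimize import least_squares
d=np.load('w0.npy');c=get_calibration('wrist');print(c)
im=cv2.imread('pics/w0.png')
g=im[180:235,255:355]; 
v,u=np.mgrid[130:262:3,258:372:3]; v=v.ravel();u=u.ravel(); P=lift(np.c_[u,v],d[v,u],c); P=P[d[v,u]>0]
for _ in range(4):
    ct=np.median(P,0) if _==0 else P.mean(0); m=np.linalg.svd(P-P.mean(0),full_matrices=False)[2][2];m*=np.sign(m[2])
    P=P[abs((P-P.mean(0))@m)<.004]
print(len(P),P.mean(0).round(4),m.round(4),'tilt',np.degrees(np.arccos(m[2])),'yaw',np.degrees(np.arctan2(-m[1],-m[0])))
B=np.array([[-49,58,11],[49,58,11],[-49,-58,11],[49,-58,11],[0,0,0]])/1e3
px=np.array([[245,116],[375,122],[240,265],[355,293],[303,203]],float)
def f(p,full=False):
    R,o=deckframe(*p); return (proj(B@R.T+o,c)-px).ravel()
r=least_squares(f,[.65,.03,0]);print(r.x,np.degrees(r.x[2]),r.fun.round(1))
R,o=deckframe(*r.x); print('plane offset of depth pts',(P-o).dot(R[:,2]).mean())
print(proj(lift([303,203],d[203,303],c),c), lift([303,203],d[203,303],c))
# cover: blue pts
b=(im[...,0]>100)&(im[...,2]<70)&(im[...,1]<110);b[:, :370]=0;b[:,500:]=0;v,u=np.nonzero(b&(d>0));P=lift(np.c_[u,v],d[v,u],c)
L=(P-o)@R; print(len(L)); h=L-[.067,0,.014]
rr=np.hypot(h[:,0],h[:,2]); k=(rr<.125)&(rr>.05)&(abs(h[:,1])<.07);a=np.arctan2(h[k,2],-h[k,0]);print('cover angle',np.percentile(a,[10,50,90]),k.sum())
E
```

```text
{'fx': 353.53304513958903, 'fy': 353.53304513958903, 'cx': 314.79569196465894, 'cy': 244.8789454372489, 'dist': array([-0.02007118,  0.        ,  0.        ,  0.        ,  0.        ]), 'R': array([[ 9.99999751e-01,  3.19453457e-04,  6.29985951e-04],
       [ 1.41426794e-04, -9.64378682e-01,  2.64525494e-01],
       [ 6.92048605e-04, -2.64525339e-01, -9.64378487e-01]]), 't': array([-0.62578909, -0.03473401,  0.37857633])}
1593 [0.6241 0.0339 0.1189] [-0.4059  0.0328  0.9133] tilt 24.030884494586324 yaw -4.618240505306857
[ 0.61843888  0.02838095 -0.08113252] -4.648551106709026 [-1.9 -1.4  0.8 -0.8 -1.1  1.8 -0.   2.1  1.9 -1. ]
plane offset of depth pts 0.0014939157579871353
[[303. 203.]] [[0.61703002 0.02777876 0.115785  ]]
1185
cover angle [1.89732228 1.90184498 1.93858718] 1155
```

Call:
carry_out --pt "0 0 1.2 0 0 0 -1" --pt "0 0 2.4 0 0 0 -1" --pt "-0.3 0 2.8 0 0 0 -1" --pt "-1.0 -0.9 2.8 0 0 0 -1" --pt "-1.8 -1.9 2.8 0 0 0 -1"

```text
time: 1.17
eef_pos: [0.5715, -0.0564, 0.3165]
tool_rot: [[-0.003, 1.0, 0.003], [1.0, 0.003, -0.0], [-0.0, 0.003, -1.0]]
force: [-1.4, -1.2, -1.1]
grip_width: 0.0852
gripper_force: 0.0
```

Call:
carry_out --pt "-0.8 -1.1 -0.5 0 0 0 -0.5" --pt "-1.6 -2.2 -1.2 0 0 0 -0.5" --pt "-2.4 -3.2 -1.9 0 0 0 -0.5" --pt "-3.2 -4.3 -2.6 0 0 0 -0.5" --pt "-3.7 -5.3 -3.0 0 0 0 -0.5"

```text
time: 1.58
eef_pos: [0.4604, -0.2113, 0.2263]
tool_rot: [[-0.001, 1.0, -0.001], [1.0, 0.001, 0.001], [0.001, -0.001, -1.0]]
force: [-0.4, -0.4, -0.1]
grip_width: 0.064
gripper_force: 0.0
```

```bash
cat > slide.py <<'E'
from h import *
s=read_state();c=get_calibration('wrist');im,d=camera('wrist');cv2.imwrite('pics/w1.png',im);np.save('w1.npy',d)
print(s['eef_pos'].round(4) if hasattr(s['eef_pos'],'round') else s['eef_pos'])
lab=cv2.cvtColor(im,cv2.COLOR_BGR2HSV)
for b in boxes_of('slide_tan_mid','wrist'):
    x=np.array(b['box'],int); pad=6; y0,x0=max(x[1]-pad,0),max(x[0]-pad,0)
    cr=im[y0:x[3]+pad,x0:x[2]+pad]; m=((cr.max(2)>110)).astype(np.uint8)
    k=[q for q in cv2.findContours(m,0,2)[0]]; k=max(k,key=cv2.contourArea)+[[x0,y0]]
    P=lift(k[:,0].astype(float),1.,c); cam=-np.array(c['R']).T@np.ravel(c['t']); P=cam+(P-cam)*((.008-cam[2])/(P-cam)[:,2:])
    r=cv2.minAreaRect((P[:,:2]*1e3).astype(np.float32)); print(x,round(b['confidence'],2),'col',np.median(cr.reshape(-1,3),0),[np.round(q,1) for q in r], cv2.boxPoints(r).round(1).tolist())
E
python3 slide.py
```

```text
[ 0.4604 -0.2113  0.2263]
[294 198 341 236] 0.83 col [109.5 111.5 113.5] [array([ 465.2, -214.8]), array([30.4, 54. ]), np.float64(76.7)] [[435.3999938964844, -223.39999389648438], [488.0, -235.8000030517578], [494.8999938964844, -206.1999969482422], [442.3999938964844, -193.8000030517578]]
[261 112 322 164] 0.57 col [54. 46. 44.] [array([ 439.5, -133.1]), array([28.5, 53.1]), np.float64(56.5)] [[409.5, -130.3000030517578], [453.79998779296875, -159.60000610351562], [469.5, -135.8000030517578], [425.20001220703125, -106.5]]
[372 219 431 260] 0.56 col [65. 54. 54.] [array([ 555.1, -239.8]), array([29.6, 53.8]), np.float64(63.7)] [[524.5, -241.10000610351562], [572.7000122070312, -264.8999938964844], [585.7999877929688, -238.39999389648438], [537.5999755859375, -214.60000610351562]]
```

View pics/w1.png

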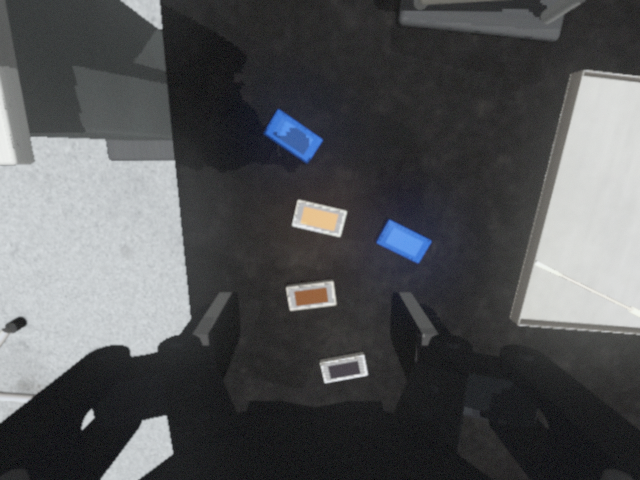

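Call:
carry_out --pt "0 0 -0.2 0 0 1.15 -0.18" --pt "0 0 -0.5 0 0 2.3 -0.18" --pt "0 0 -0.8 0 0 3.45 -0.18" --pt "0 0 -1.0 0 0 4.6 -0.18" --pt "0.15 -0.1 -1.2 0 0 5.75 -0.18"

```text
time: 2.1
eef_pos: [0.4667, -0.2132, 0.1912]
tool_rot: [[-0.572, 0.821, -0.001], [0.821, 0.572, 0.0], [0.001, -0.0, -1.0]]
force: [-0.4, -0.8, -0.2]
grip_width: 0.0505
gripper_force: 0.0
```

Call:
carry_out --pt "0 0 -0.3 0 0 1.17 -0.18" --pt "0 0 -0.6 0 0 2.34 -0.18" --pt "0 0 -0.9 0 0 3.51 -0.18" --pt "0 0 -1.2 0 0 4.68 -0.18" --pt "0 0 -1.3 0 0 5.85 -0.18"

```text
time: 2.52
eef_pos: [0.467, -0.2133, 0.1516]
tool_rot: [[-0.94, 0.343, -0.001], [0.343, 0.94, 0.001], [0.001, 0.0, -1.0]]
force: [-1.5, -0.0, 0.5]
grip_width: 0.0506
gripper_force: 0.0
```

Call:
carry_out --pt "0 0 0 0 0 0.6 -0.18" --pt "0 0 0 0 0 1.2 -0.18" --pt "0 0 0 0 0 1.2 -0.18" --pt "0 0 0 0 0 1.2 -0.18" --pt "0 0 0 0 0 1.2 -0.18"

```text
time: 2.93
eef_pos: [0.4675, -0.2138, 0.1527]
tool_rot: [[-0.973, 0.23, 0.0], [0.23, 0.973, -0.0], [-0.0, -0.0, -1.0]]
force: [-1.2, -0.1, -0.1]
grip_width: 0.0503
gripper_force: 0.0
```

```bash
sed -i 's/w1/w2/g' slide.py; python3 slide.py; python3 -c "
from h import *
s=read_state();print(np.round(s['tool_rot'],3).tolist(),s['grip_width'],s['joint_positions'])"
```

```text
[ 0.4675 -0.2138  0.1527]
[288 299 327 356] 0.96 col [113.  68.  63.] [array([ 555. , -239.8]), array([29.8, 54.1]), np.float64(63.9)] [[524.2000122070312, -241.1999969482422], [572.7999877929688, -265.1000061035156], [585.9000244140625, -238.3000030517578], [537.2999877929688, -214.5]]
[298 191 328 255] 0.92 col [154. 191. 208.] [array([ 465.3, -214.8]), array([29.9, 52.9]), np.float64(76.7)] [[436.1000061035156, -223.3000030517578], [487.70001220703125, -235.5], [494.5, -206.3000030517578], [443.0, -194.1999969482422]]
[374 138 433 210] 0.83 col [67. 53. 49.] [array([ 439.5, -133.7]), array([29.6, 52.5]), np.float64(56.3)] [[409.3999938964844, -131.5], [453.1000061035156, -160.60000610351562], [469.5, -136.0], [425.79998779296875, -106.80000305175781]]
[[-0.973, 0.229, 0.0], [0.229, 0.973, -0.0], [-0.0, -0.0, -1.0]] 0.050298592847262756 [-4.52402556e-01  3.74679378e-01  1.93128987e+00  2.44535945e-05
  8.35329187e-01 -1.79174610e+00]
```

View pics/w2.png

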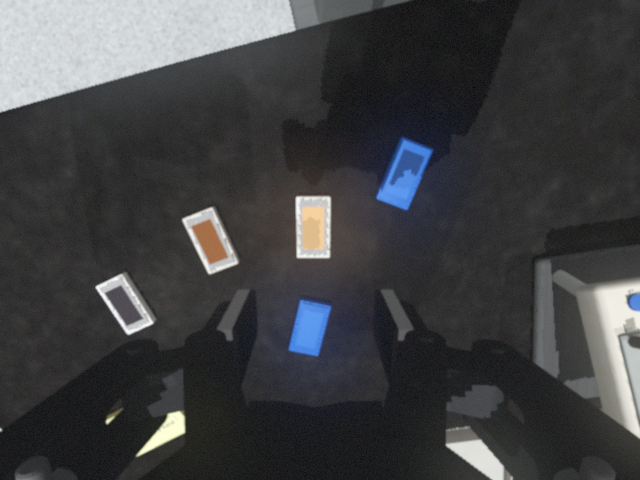

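Call:
carry_out --pt "-0.07 -0.03 -1.1 0 0 0 -0.18" --pt "-0.07 -0.03 -2.3 0 0 0 -0.18" --pt "-0.07 -0.03 -3.3 0 0 0 -0.18" --pt "-0.07 -0.03 -3.9 0 0 0 -0.18" --pt "-0.07 -0.03 -4.17 0 0 0 -0.18"

```text
time: 3.45
eef_pos: [0.4636, -0.2142, 0.0249]
tool_rot: [[-0.973, 0.229, -0.004], [0.229, 0.973, 0.002], [0.004, 0.001, -1.0]]
force: [-1.3, -0.3, -0.1]
grip_width: 0.0502
gripper_force: 0.0
```

Call:
carry_out --force 30 --pt "0 0 0 0 0 0 -0.18" --pt "0 0 0 0 0 0 0.5" --pt "0 0 0 0 0 0 0.5" --pt "0 0 0 0 0 0 0.5" --pt "0 0 0 0 0 0 0.5"

```text
time: 3.87
eef_pos: [0.4659, -0.2153, 0.0286]
tool_rot: [[-0.974, 0.228, 0.002], [0.228, 0.974, -0.001], [-0.002, -0.001, -1.0]]
force: [-1.2, 0.3, -0.0]
grip_width: 0.0214
gripper_force: 0.0
```

```bash
python3 - <<'E'
from h import *
s=read_state();print(s['eef_pos'],s['grip_width'],s['gripper_force'])
im,d=camera('wrist');cv2.imwrite('pics/w3.png',im)
a,_=camera('side');cv2.imwrite('pics/s3.png',cv2.resize(a[220:300,310:410],(600,480),interpolation=2))
cv2.imwrite('pics/w3c.png',im[180:480,120:520])
E
```

```text
[ 0.46594449 -0.21530986  0.02859153] 0.021395572949355582 0.0
```

View pics/w3c.png

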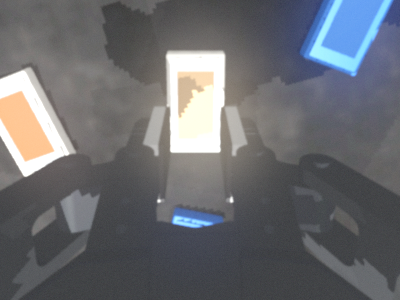

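```bash
python3 - <<'E'
from h import *
c=get_calibration('wrist');s=read_state();im,d=camera('wrist');T=np.array(s['tool_rot']);o=np.array(s['eef_pos'])
for r in (285,295,305,315,325,335):
    print(r,[(u,)+tuple((T.T@(lift([u,r],d[r,u],c)[0]-o)*1e3).round(0)) if d[r,u]>0 else (u,0) for u in (272,276,280,315,344,350,356)])
for r in (232,240,260,270,280):
    print(r,[tuple((lift([u,r],d[r,u],c)[0]*1e3).round(0)) for u in (300,315,330,400)])
E
```

```text
285 [(272, np.float64(-2.0), np.float64(-22.0), np.float64(27.0)), (276, np.float64(-2.0), np.float64(-20.0), np.float64(27.0)), (280, np.float64(-2.0), np.float64(-18.0), np.float64(27.0)), (315, np.float64(1.0), np.float64(0.0), np.float64(20.0)), (344, np.float64(-2.0), np.float64(15.0), np.float64(27.0)), (350, np.float64(-2.0), np.float64(18.0), np.float64(28.0)), (356, np.float64(-3.0), np.float64(21.0), np.float64(28.0))]
295 [(272, np.float64(11.0), np.float64(-17.0), np.float64(-15.0)), (276, np.float64(10.0), np.float64(-15.0), np.float64(-14.0)), (280, np.float64(10.0), np.float64(-14.0), np.float64(-14.0)), (315, np.float64(-4.0), np.float64(0.0), np.float64(19.0)), (344, np.float64(11.0), np.float64(11.0), np.float64(-16.0)), (350, np.float64(11.0), np.float64(14.0), np.float64(-15.0)), (356, np.float64(10.0), np.float64(16.0), np.float64(-15.0))]
305 [(272, np.float64(11.0), np.float64(-16.0), np.float64(-24.0)), (276, np.float64(10.0), np.float64(-14.0), np.float64(-23.0)), (280, np.float64(10.0), np.float64(-13.0), np.float64(-23.0)), (315, np.float64(-9.0), np.float6
[... 2022 characters left out ...]
(450.0), np.float64(-219.0), np.float64(10.0)), (np.float64(452.0), np.float64(-212.0), np.float64(10.0)), (np.float64(453.0), np.float64(-205.0), np.float64(10.0)), (np.float64(465.0), np.float64(-170.0), np.float64(0.0))]
270 [(np.float64(455.0), np.float64(-220.0), np.float64(10.0)), (np.float64(457.0), np.float64(-213.0), np.float64(9.0)), (np.float64(458.0), np.float64(-206.0), np.float64(10.0)), (np.float64(470.0), np.float64(-171.0), np.float64(0.0))]
280 [(np.float64(460.0), np.float64(-221.0), np.float64(10.0)), (np.float64(462.0), np.float64(-214.0), np.float64(9.0)), (np.float64(464.0), np.float64(-207.0), np.float64(9.0)), (np.float64(475.0), np.float64(-172.0), np.float64(1.0))]
```

View pics/s3.png

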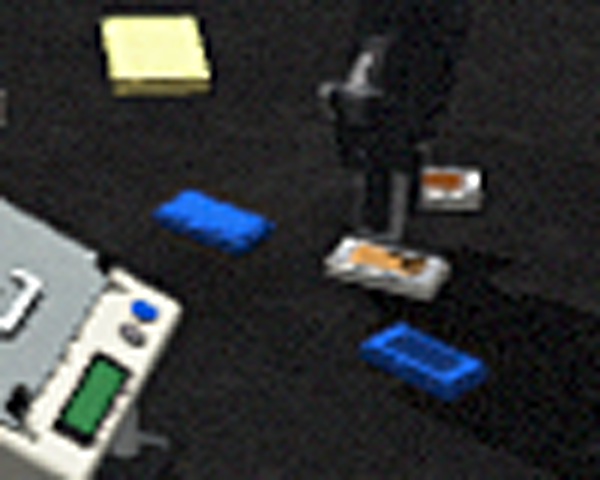

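```bash
python3 - <<'E'
from h import *
s=read_state();T=np.array(s['tool_rot']);o=np.array(s['eef_pos'])
for n in ('side','scene'):
    c=get_calibration(n);im,d=camera(n)
    v,u=np.nonzero(d>0);P=lift(np.c_[u,v],d[v,u],c)
    k=(abs(P[:,0]-.466)<.03)&(abs(P[:,1]+.215)<.05)&(P[:,2]>.013)&(P[:,2]<.12)
    L=(P[k]-o)@T; zz=L[:,2]; i=np.argsort(-zz)[:12]
    print(n,k.sum(),(L[i]*1e3).round(0).tolist(), P[k][i][:3].round(3))
    print([tuple(proj(o+T@np.array([0,y,z]),c)[0].round(0)) for y in(-.012,.012) for z in (.025,-.015)])
E
```

```text
side 320 [[2.0, 1.0, 15.0], [-6.0, 13.0, 1.0], [-1.0, 11.0, 1.0], [6.0, 14.0, 1.0], [-3.0, 13.0, 0.0], [9.0, 14.0, -3.0], [9.0, -12.0, -4.0], [5.0, 18.0, -4.0], [7.0, -9.0, -4.0], [7.0, 17.0, -4.0], [7.0, -16.0, -4.0], [-7.0, 20.0, -5.0]] [[ 0.463 -0.214  0.013]
 [ 0.474 -0.204  0.027]
 [ 0.469 -0.205  0.027]]
[(np.float64(375.0), np.float64(263.0)), (np.float64(376.0), np.float64(251.0)), (np.float64(373.0), np.float64(267.0)), (np.float64(373.0), np.float64(254.0))]
scene 552 [[4.0, 9.0, 15.0], [-16.0, -14.0, 15.0], [5.0, 11.0, -1.0], [-1.0, 11.0, -2.0], [3.0, 11.0, -2.0], [-3.0, 10.0, -2.0], [2.0, 10.0, -2.0], [7.0, -18.0, -2.0], [10.0, 14.0, -3.0], [1.0, 11.0, -3.0], [5.0, 11.0, -4.0], [8.0, 10.0, -4.0]] [[ 0.464 -0.205  0.013]
 [ 0.478 -0.232  0.013]
 [ 0.463 -0.203  0.029]]
[(np.float64(325.0), np.float64(357.0)), (np.float64(325.0), np.float64(345.0)), (np.float64(318.0), np.float64(347.0)), (np.float64(318.0), np.float64(335.0))]
```

Call:
carry_out --pt "0 0 0 0 0 0 -0.18" --pt "0 0 0 0 0 0 -0.18" --pt "0 0 -0.2 0 0 0 -0.18" --pt "0 0 -0.4 0 0 0 -0.18" --pt "0 0 -0.5 0 0 0 -0.18"

```text
time: 4.53
eef_pos: [0.4647, -0.2147, 0.0114]
tool_rot: [[-0.974, 0.228, -0.001], [0.228, 0.974, 0.0], [0.001, 0.0, -1.0]]
force: [-1.1, -0.3, 0.2]
grip_width: 0.0505
gripper_force: 0.0
```

Call:
carry_out --pt "0 0 0 0 0 0 0.2" --pt "0 0 0 0 0 0 0.5" --pt "0 0 0 0 0 0 0.5" --pt "0 0 0 0 0 0 0.5" --pt "0 0 0 0 0 0 0.5"

```text
time: 4.95
eef_pos: [0.4653, -0.215, 0.0125]
tool_rot: [[-0.974, 0.228, 0.0], [0.228, 0.974, -0.0], [-0.0, -0.0, -1.0]]
force: [-0.5, 0.5, -0.6]
grip_width: 0.022
gripper_force: 0.0
```

```bash
cat > tip.py <<'E'
from h import *
s=read_state();T=np.array(s['tool_rot']);o=np.array(s['eef_pos']);print(o,s['grip_width'])
for n in ('side','scene'):
    c=get_calibration(n);im,d=camera(n)
    v,u=np.nonzero(d>0);P=lift(np.c_[u,v],d[v,u],c);L=(P-o)@T
    dark=im[v,u].max(1)<90
    for sg in(-1,1):
        k=dark&(abs(L[:,0])<.012)&(abs(sg*L[:,1]-.5*s['grip_width']-.004)<.008)&(L[:,2]<.004)&(L[:,2]>-.03)
        print(n,sg,k.sum(),np.sort(-L[k,2])[:6].round(3)*-1)
c=get_calibration('wrist');im,d=camera('wrist')
for col in (272,276,352,356):
    r=[r for r in range(270,330) if d[r,col]>0 and ((lift([col,r],d[r,col],c)[0]-o)@T)[2]<0][0]
    print(col,r,((lift([col,r],d[r,col],c)[0]-o)@T).round(3))
E
python3 tip.py
```

```text
[ 0.46525435 -0.21498179  0.01251303] 0.021955035876188463
side -1 19 [-0.001 -0.002 -0.006 -0.007 -0.008 -0.009]
side 1 41 [-0.002 -0.002 -0.003 -0.005 -0.007 -0.007]
scene -1 36 [-0.003 -0.004 -0.006 -0.006 -0.009 -0.01 ]
scene 1 61 [-0.003 -0.004 -0.004 -0.005 -0.005 -0.006]
272 291 [ 0.011 -0.017 -0.011]
276 286 [ 0.01  -0.016 -0.005]
352 286 [ 0.011  0.016 -0.006]
356 288 [ 0.011  0.017 -0.008]
```

Call:
carry_out --pt "0 0 0 0 0 0 -0.18" --pt "0 0 0 0 0 0 -0.18" --pt "0 0 -0.15 0 0 0 -0.18" --pt "0 0 -0.3 0 0 0 -0.18" --pt "0 0 -0.35 0 0 0 -0.18"

```text
time: 5.52
eef_pos: [0.4647, -0.2147, 0.0011]
tool_rot: [[-0.974, 0.228, -0.001], [0.228, 0.974, 0.0], [0.001, 0.0, -1.0]]
force: [-1.4, 1.1, 0.3]
grip_width: 0.0503
gripper_force: 0.0
```

Call:
carry_out --pt "0 0 0 0 0 0 0.2" --pt "0 0 0 0 0 0 0.5" --pt "0 0 0 0 0 0 0.5" --pt "0 0 0 0 0 0 0.5" --pt "0 0 0 0 0 0 0.5"

```text
time: 5.93
eef_pos: [0.4652, -0.215, 0.002]
tool_rot: [[-0.974, 0.228, 0.0], [0.228, 0.974, -0.0], [-0.0, -0.0, -1.0]]
force: [-0.3, 0.2, -0.5]
grip_width: 0.0268
gripper_force: 29.5
```

```bash
cat > goto.py <<'E'
from h import *
import sys
from scipy.spatial.transform import Rotation as Ro
DECK=(.6184,.0284,-.0811)
def delta(p_deck,tilt=True,vec=None):
    R,o=deckframe(*DECK); s=read_state()
    Rt=np.c_[-R[:,0],R[:,1],-R[:,2]]; t=o+R@np.array(p_deck)
    rv=Ro.from_matrix(Rt@np.array(s['tool_rot']).T).as_rotvec()
    print('target',t.round(4),'shift',((t-s['eef_pos'])/.03).round(2),'turn',np.degrees(rv/6).round(2))
if __name__=='__main__': delta([float(x) for x in sys.argv[1:4]])
E
python3 goto.py 0 0 .065
```

```text
target [0.592  0.0305 0.1744] shift [4.23 8.18 5.75] turn [-0.62 -3.95  1.41]
```

Call:
carry_out --pt "0 0 0.3 0 0 0 0.5" --pt "0 0 1.2 0 0 0 0.5" --pt "0 0 2.4 0 0 0 0.5" --pt "0 0 3.6 0 0 0 0.5" --pt "0 0 4.8 0 0 0 0.5"

```text
time: 6.35
eef_pos: [0.4646, -0.2147, 0.1479]
tool_rot: [[-0.974, 0.228, -0.0], [0.228, 0.974, 0.0], [0.001, 0.0, -1.0]]
force: [-0.3, 0.6, 0.4]
grip_width: 0.0267
gripper_force: 29.7
```

Call:
carry_out --pt "0.2 0.9 0.7 -0.06 -0.4 0.14 0.5" --pt "0.6 2.0 1.3 -0.12 -0.8 0.28 0.5" --pt "1.0 3.1 1.7 -0.2 -1.3 0.47 0.5" --pt "1.4 4.2 2.0 -0.3 -1.8 0.66 0.5" --pt "1.8 5.3 2.0 -0.38 -2.4 0.86 0.5"

```text
time: 6.77
eef_pos: [0.521, -0.0546, 0.2093]
tool_rot: [[-0.956, 0.138, 0.258], [0.135, 0.99, -0.028], [-0.259, 0.008, -0.966]]
force: [0.5, -0.0, -0.7]
grip_width: 0.0268
gripper_force: 29.7
```

Call:
carry_out --pt "0.5 0.9 0 -0.08 -0.4 0.14 0.5" --pt "1.0 1.8 0 -0.16 -0.9 0.3 0.5" --pt "1.5 2.6 -0.1 -0.22 -1.4 0.5 0.5" --pt "1.9 2.88 -0.2 -0.24 -1.55 0.55 0.5" --pt "1.9 2.88 -0.2 -0.24 -1.55 0.55 0.5"

```text
time: 7.18
eef_pos: [0.5768, 0.0326, 0.2001]
tool_rot: [[-0.911, 0.077, 0.406], [0.071, 0.997, -0.032], [-0.407, -0.0, -0.913]]
force: [-1.2, -0.5, -0.7]
grip_width: 0.0267
gripper_force: 29.7
```

```bash
python3 goto.py 0 0 .065; python3 - <<'E'
from h import *
s=read_state();c=get_calibration('wrist');im,d=camera('wrist');cv2.imwrite('pics/w4.png',im);np.save('w4.npy',d)
import json;json.dump({k:np.array(v).tolist() for k,v in c.items()},open('w4c.json','w'))
R,o=deckframe(.6184,.0284,-.0811)
N=np.array([[x,y,5] for x in(-28,28) for y in(-16,16)]+[[x,y,11] for x in(-49,49) for y in(-58,58)])/1e3
print(proj(N@R.T+o,c).round(0).tolist())
print('force',s['force'],s['grip_width'])
E
```

```text
target [0.592  0.0305 0.1744] shift [ 0.51 -0.07 -0.86] turn [ 0.    0.01 -0.04]
[[290.0, 212.0], [338.0, 213.0], [291.0, 290.0], [336.0, 291.0], [222.0, 181.0], [405.0, 182.0], [232.0, 321.0], [395.0, 321.0]]
force [-1.18541993 -0.50785953 -0.72544912] 0.02669346834257596
```

View pics/w4.png

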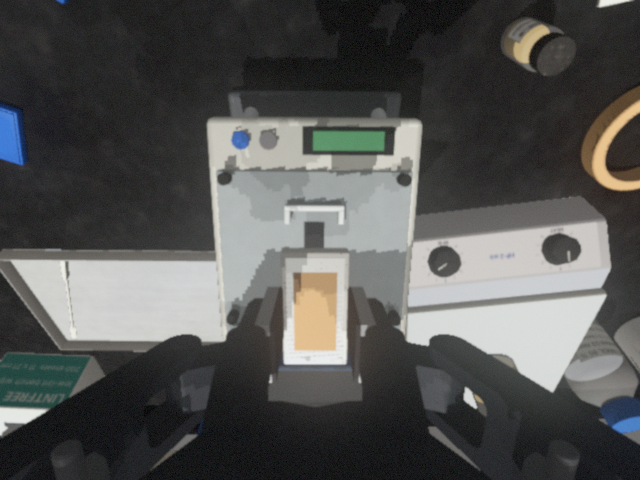

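```bash
python3 - <<'E'
from h import *
import json
c=json.load(open('w4c.json'));d=np.load('w4.npy');im=cv2.imread('pics/w4.png')
s=read_state();T=np.array(s['tool_rot']);o=np.array(s['eef_pos'])
Q=np.array([[x,y,-6] for x in(26,-26) for y in(-14,14)])/1e3
print(proj(Q@T.T+o,c).round(1).tolist())
for r in (256,258,262,270,290,320,345,355,360):
    print(r,[(((lift([u,r],d[r,u],c)[0]-o)@T)*1e3).round(1).tolist() for u in (290,300,317,335,343)])
g=im[...].max(2).astype(int)
print('cols row262',g[262,276:356:2]); print('col317',g[240:262,317],g[350:376,317])
E
```

```text
[[277.6, 249.5], [347.1, 249.5], [280.9, 362.0], [344.1, 362.0]]
256 [[23.5, -9.0, -6.8], [23.4, -5.0, -6.5], [23.6, 1.9, -7.2], [23.7, 9.1, -7.4], [23.3, 12.4, -6.3]]
258 [[22.8, -9.0, -7.4], [22.9, -5.0, -7.5], [22.7, 1.9, -6.8], [22.9, 9.1, -7.6], [23.2, 12.2, -8.4]]
262 [[21.0, -9.0, -7.0], [21.4, -5.0, -8.2], [21.3, 1.9, -7.8], [21.2, 9.1, -7.5], [21.3, 12.3, -7.9]]
270 [[17.6, -9.1, -7.1], [18.1, -5.0, -8.4], [17.7, 1.9, -7.3], [17.7, 9.2, -7.2], [17.7, 12.4, -7.2]]
290 [[8.8, -9.3, -7.0], [9.0, -5.1, -7.4], [9.2, 1.9, -7.9], [9.0, 9.3, -7.4], [8.9, 12.6, -7.2]]
320 [[-4.8, -9.5, -7.1], [-4.5, -5.3, -7.6], [-4.7, 1.9, -7.4], [-4.6, 9.5, -7.5], [-5.3, 13.0, -6.2]]
345 [[-16.0, -9.6, -8.5], [-16.7, -5.4, -7.2], [-16.2, 2.0, -8.1], [-16.1, 9.7, -8.2], [-17.5, 13.3, -5.9]]
355 [[-21.5, -9.8, -7.5], [-21.4, -5.4, -7.6], [-20.9, 2.0, -8.4], [-21.2, 9.8, -7.9], [-22.3, 13.4, -6.2]]
360 [[-24.0, -9.8, -7.4], [-24.2, -5.5, -7.1], [-24.4, 2.0, -6.9], [-23.7, 9.8, -8.0], [-24.3, 13.4, -6.9]]
cols row262 [128 130 125 124 134 173 181 180 179 180 181 180 180 179 179 184 210 212
 210 211 211 210 208 208 211 209 210 210 209 209 211 209 211 209 203 189
 172 130 126 131]
col317 [ 82  83  87  88  86  84  83  94 100 108 107 115 135 165 183 187 190 187
 199 208 211 210] [227 228 232 235 234 230 231 234 235 236 237 237 236 225 178 115  99 100
 106 122 121 102 103  98 101  99]
```

```bash
python3 - <<'E'
import cv2
im=cv2.imread('pics/w4.png')
cv2.imwrite('pics/w4c.png',cv2.resize(im[165:265,210:420],(798,380),interpolation=cv2.INTER_NEAREST))
E
```

```text
(no output)
```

View pics/w4c.png

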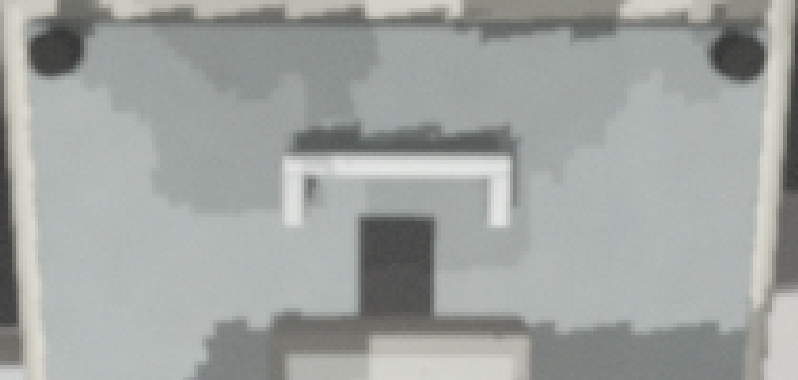

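```bash
python3 - <<'E'
from h import *
import json
c=json.load(open('w4c.json'));d=np.load('w4.npy');im=cv2.imread('pics/w4.png')
s=read_state();T=np.array(s['tool_rot']);o=np.array(s['eef_pos'])
f=lambda u,r:(((lift([u,r],d[r,u],c)[0]-o)@T)*1e3).round(1).tolist()
for r in (256,266,280): print(r,[(u,f(u,r)[1:]) for u in (277,279,281,283,285,346,348,349,350,351,352)])
print([(r,f(317,r)[::2]) for r in (244,246,248,250,251,252,254,361,362,363,364,365,366)])
print(np.array([im[266,u] for u in range(276,290)]).tolist())
E
```

```text
256 [(277, [-25.1, 92.0]), (279, [-23.9, 94.0]), (281, [-12.7, -5.9]), (283, [-11.8, -6.8]), (285, [-11.0, -7.3]), (346, [13.6, -6.7]), (348, [14.4, -6.5]), (349, [25.1, 93.0]), (350, [25.8, 93.1]), (351, [26.6, 94.0]), (352, [27.4, 94.7])]
266 [(277, [-25.4, 92.4]), (279, [-24.1, 94.0]), (281, [-12.7, -7.4]), (283, [-11.9, -6.9]), (285, [-11.1, -7.2]), (346, [13.6, -7.1]), (348, [14.5, -6.2]), (349, [25.3, 93.4]), (350, [26.0, 93.7]), (351, [26.8, 94.1]), (352, [27.3, 92.0])]
280 [(277, [-25.8, 93.7]), (279, [-24.3, 93.3]), (281, [-12.9, -6.3]), (283, [-12.0, -7.2]), (285, [-11.3, -6.2]), (346, [13.8, -6.7]), (348, [14.7, -5.9]), (349, [25.8, 95.3]), (350, [26.4, 94.4]), (351, [27.0, 92.9]), (352, [27.8, 93.7])]
[(244, [1.0, 93.2]), (246, [-0.5, 93.5]), (248, [25.1, -0.8]), (250, [25.3, -4.4]), (251, [25.2, -5.4]), (252, [24.9, -5.9]), (254, [24.2, -6.3]), (361, [-24.2, -7.8]), (362, [-25.7, -6.5]), (363, [-26.1, -6.5]), (364, [-72.6, 61.1]), (365, [-73.9, 61.9]), (366, [-74.3, 61.5])]
[[131, 132, 129], [129, 130, 129], [131, 134, 130], [128, 131, 127], [125, 128, 125], [118, 123, 123], [116, 122, 123], [119, 123, 126], [126, 132, 133], [146, 150, 152], [164, 169, 169], [172, 177, 177], [175, 179, 179], [176, 179, 179]]
```

```bash
python3 goto.py -.001 -.0008 .018
```

```text
target [0.6101 0.0283 0.131 ] shift [ 1.14 -0.11 -2.3 ] turn [ 0.   -0.01 -0.02]
```

Call:
carry_out --pt "0.25 -0.11 -0.5 0 -0.01 -0.02 0.5" --pt "0.65 -0.11 -1.3 0 -0.01 -0.02 0.5" --pt "0.95 -0.11 -1.95 0 -0.01 -0.02 0.5" --pt "1.14 -0.11 -2.3 0 -0.01 -0.02 0.5" --pt "1.14 -0.11 -2.3 0 -0.01 -0.02 0.5"

```text
time: 7.65
eef_pos: [0.6095, 0.0259, 0.129]
tool_rot: [[-0.912, 0.084, 0.402], [0.077, 0.996, -0.035], [-0.404, -0.001, -0.915]]
force: [-1.8, -0.1, -0.4]
grip_width: 0.027
gripper_force: 29.7
```

```bash
python3 goto.py -.001 -.0008 .004; python3 - <<'E'
from h import *
s=read_state();c=get_calibration('wrist');im,d=camera('wrist');T=np.array(s['tool_rot']);o=np.array(s['eef_pos'])
f=lambda u,r:(((lift([u,r],d[r,u],c)[0]-o)@T)*1e3).round(1).tolist()
R,oo=deckframe(.6184,.0284,-.0811)
print('tcp deck',((o-oo)@R).round(4), s['force'])
N=np.array([[x,y,5] for x in(-28,28) for y in(-16,16)])/1e3
print('lip pred',proj(N@R.T+oo,c).round(1).tolist())
Q=np.array([[x,y,-6] for x in(25.5,-26.5) for y in(-13.2,14.8)])/1e3
print('slide pred',proj(Q@T.T+o,c).round(1).tolist())
cv2.imwrite('pics/w5c.png',cv2.resize(im[190:390,230:400],(680,600*800//600),interpolation=cv2.INTER_NEAREST)[:600])
E
```

```text
target [0.6158 0.0278 0.1182] shift [ 0.21  0.07 -0.36] turn [ 0.01 -0.03  0.03]
tcp deck [-0.0022 -0.0033  0.0163] [-1.75940803 -0.07859474 -0.38198286]
lip pred [[286.8, 240.6], [357.6, 240.4], [289.5, 350.3], [354.2, 350.1]]
slide pred [[282.5, 252.0], [351.7, 251.9], [285.4, 364.0], [348.4, 364.0]]
```

View pics/w5c.png

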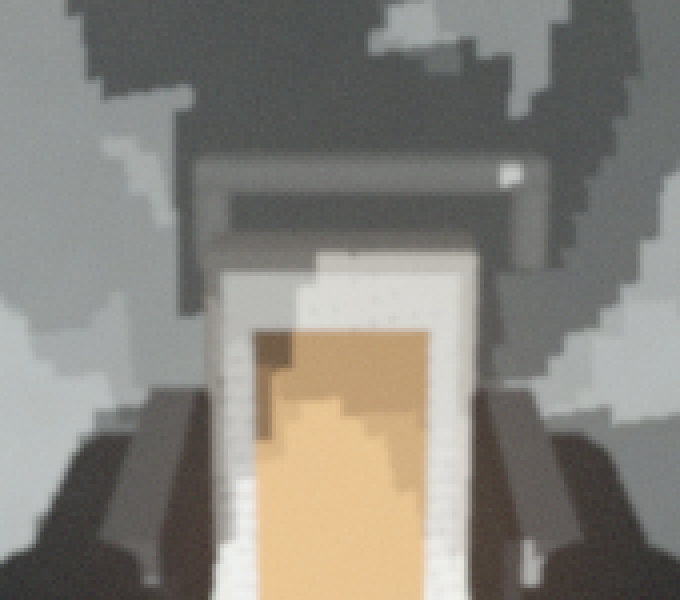

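Call:
carry_out --pt "0 0 0 0 0 0 0.5" --pt "0 0 0 0 0 0 0.5" --pt "0 0 0 0 0 0 0.5" --pt "0 0 0 0 0 0 0.5" --pt "0 0 0 0 0 0 0.5"

```text
time: 8.12
eef_pos: [0.6104, 0.0272, 0.1317]
tool_rot: [[-0.91, 0.083, 0.407], [0.075, 0.997, -0.034], [-0.408, 0.0, -0.913]]
force: [-1.5, 0.4, -0.9]
grip_width: 0.0266
gripper_force: 29.7
```

```bash
python3 goto.py -.0015 -.0005 .0035
```

```text
target [0.6156 0.0281 0.1176] shift [ 0.17  0.03 -0.47] turn [0.   0.01 0.02]
```

Call:
carry_out --pt "0 0.03 0 0 0 0 0.5" --pt "0.04 0.03 -0.12 0 0 0.02 0.5" --pt "0.09 0.03 -0.25 0 0 0.02 0.5" --pt "0.13 0.03 -0.37 0 0 0.02 0.5" --pt "0.17 0.03 -0.45 0 0 0.02 0.5"

```text
time: 8.53
eef_pos: [0.6153, 0.0281, 0.1166]
tool_rot: [[-0.911, 0.08, 0.405], [0.073, 0.997, -0.033], [-0.406, -0.0, -0.914]]
force: [-3.2, 0.1, 6.7]
grip_width: 0.0265
gripper_force: 30.7
```

Call:
carry_out --pt "0 0 0 0 0 0 0.5" --pt "0 0 0 0 0 0 0.5" --pt "0 0 0 0 0 0 0.5" --pt "0 0 0 0 0 0 0.5" --pt "0 0 0 0 0 0 0.5"

```text
time: 8.95
eef_pos: [0.6154, 0.0281, 0.1173]
tool_rot: [[-0.91, 0.081, 0.406], [0.074, 0.997, -0.033], [-0.407, -0.0, -0.913]]
force: [-0.8, 0.0, -0.3]
grip_width: 0.027
gripper_force: 29.7
```

```bash
python3 goto.py -.0015 -.0005 .0025;  python3 - <<'E'
from h import *
s=read_state();c=get_calibration('wrist');im,d=camera('wrist')
R,oo=deckframe(.6184,.0284,-.0811);print(((np.array(s['eef_pos'])-oo)@R).round(4),s['force'])
for b in (slice(282,356,8),):
    print([(((lift([u,r],d[r,u],c)[0]-oo)@R)*1e3).round(1).tolist() for u in (300,317,335) for r in (260,300,350)])
cv2.imwrite('pics/w6c.png',cv2.resize(im[190:390,230:400],(680,800),interpolation=cv2.INTER_NEAREST)[:600])
E
```

```text
target [0.616  0.0281 0.1167] shift [ 0.02  0.   -0.02] turn [ 0.  0. -0.]
[-0.0018 -0.0006  0.0033] [-0.8469128   0.04639041 -0.31231976]
[[-24.3, -6.7, 10.7], [-7.3, -6.8, 11.8], [15.6, -7.0, 12.6], [-24.4, 0.2, 11.0], [-6.8, 0.2, 10.7], [15.8, 0.2, 12.3], [-24.6, 7.4, 11.6], [-7.3, 7.6, 11.8], [16.3, 8.0, 11.6]]
```

View pics/w6c.png

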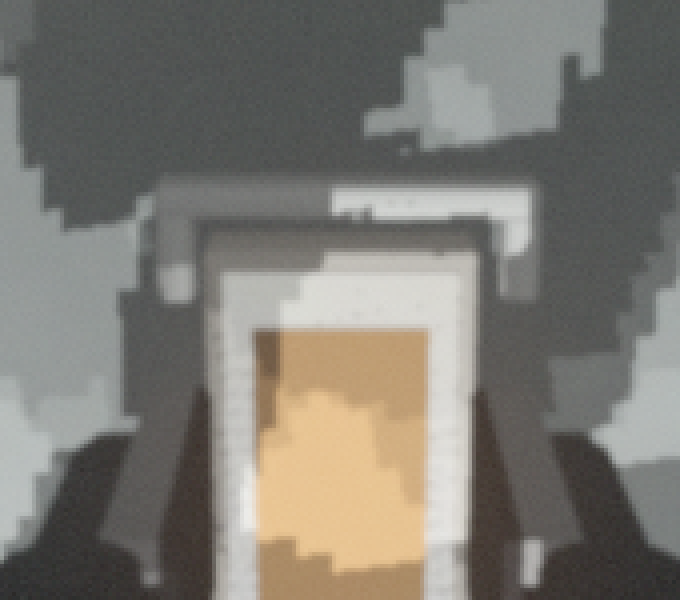

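Call:
carry_out --pt "0.015 0 -0.03 0 0 0 0.5" --pt "0.015 0 -0.03 0 0 0 0.5" --pt "0.015 0 -0.03 0 0 0 0.2" --pt "0.015 0 -0.03 0 0 0 0.0" --pt "0.015 0 -0.03 0 0 0 -0.1"

```text
time: 9.42
eef_pos: [0.616, 0.0281, 0.1165]
tool_rot: [[-0.91, 0.081, 0.406], [0.074, 0.997, -0.033], [-0.407, -0.0, -0.913]]
force: [-0.2, 0.7, -0.4]
grip_width: 0.0468
gripper_force: 0.0
```

Call:
carry_out --pt "0 0 0 0 0 0 -0.15" --pt "0 0 0 0 0 0 -0.15" --pt "-0.2 0 0.45 0 0 0 -0.15" --pt "-0.5 0 1.2 0 0 0 -0.15" --pt "-0.8 0 1.8 0 0 0 -0.15"

```text
time: 9.83
eef_pos: [0.5916, 0.0281, 0.1708]
tool_rot: [[-0.911, 0.081, 0.405], [0.074, 0.997, -0.033], [-0.406, -0.0, -0.914]]
force: [0.1, -0.5, -0.1]
grip_width: 0.0496
gripper_force: 0.0
```

```bash
python3 - <<'E'
from h import *
s=read_state();c=get_calibration('wrist');im,d=camera('wrist')
R,oo=deckframe(.6184,.0284,-.0811);print(((np.array(s['eef_pos'])-oo)@R).round(4),s['force'])
v,u=np.nonzero(d>0);P=(lift(np.c_[u,v],d[v,u],c)-oo)@R
for nm,k in (('deck',(abs(P[:,1])>.025)&(abs(P[:,1])<.05)&(abs(P[:,0])<.03)&(abs(P[:,2])<.02)),('slide',(abs(P[:,0])<.022)&(abs(P[:,1])<.011)&(P[:,2]<.03))):
    Q=P[k];A=np.c_[Q[:,:2],np.ones(len(Q))];print(nm,k.sum(),np.linalg.lstsq(A,Q[:,2],rcond=None)[0].round(4))
w=(im.min(2)>150)
cv2.imwrite('pics/w7c.png',cv2.resize(im[170:370,220:420],(600,600),interpolation=cv2.INTER_NEAREST))
E
```

```text
[-0.0017 -0.0025  0.0619] [ 0.06184285 -0.47085913 -0.08686878]
deck 6865 [ 0.0024 -0.0008  0.0014]
slide 2698 [ 0.0014 -0.0016  0.0105]
```

View pics/w7c.png

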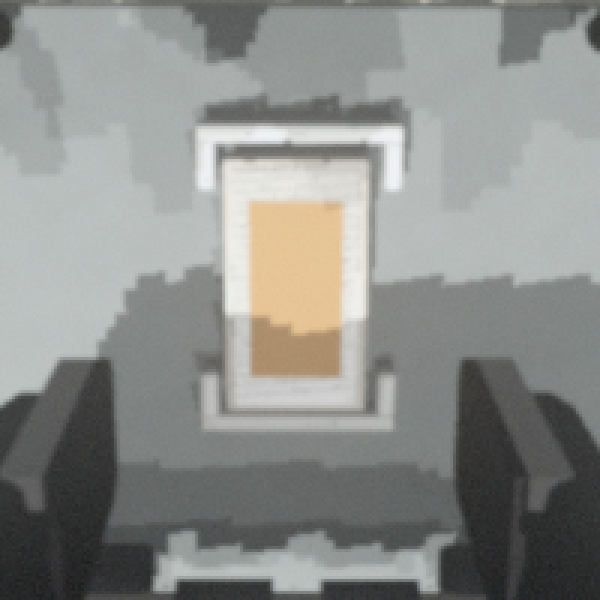

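```bash
cat > cov.py <<'E'
from h import *
def cover():
    R,o=deckframe(.6184-.0008,.0284,-.0811,.116)
    for n in ('scene','side'):
        c=get_calibration(n);im,d=camera(n);v,u=np.nonzero(d>0);P=lift(np.c_[u,v],d[v,u],c)
        L=(P-o)@R-[.067,0,.014];rr=np.hypot(L[:,0],L[:,2])
        col=im[v,u].astype(int);k=(rr<.13)&(rr>.05)&(abs(L[:,1])<.07)&(col[:,0]>col[:,2]+40)
        a=np.arctan2(L[:,2],-L[:,0])[k]
        if k.sum(): print(n,k.sum(),'angle',np.percentile(a,[10,25,50,75,90]).round(3),'rmax',np.percentile(rr[k],98).round(3))
if __name__=='__main__': cover()
E
python3 cov.py; python3 -c "
from h import *
print(read_state()['joint_positions'])"
```

```text
scene 334 angle [1.863 1.869 1.876 1.885 1.9  ] rmax 0.123
side 148 angle [1.857 1.863 1.877 1.892 1.903] rmax 0.122
[ 0.05551015  0.33193553  2.02612956 -0.15397838  0.36880604 -1.30255683]
```

Call:
carry_out --pt "-0.2 0 1.0 0 0 0 0.5" --pt "-0.3 0 2.2 0 0.3 0 1" --pt "-0.3 0 3.4 0 0.8 0 1" --pt "-0.1 0 4.5 0.05 1.6 0 1" --pt "0.3 0 5.2 0.1 2.4 0 1"

```text
time: 10.4
eef_pos: [0.6008, 0.0283, 0.33]
tool_rot: [[-0.983, 0.079, 0.165], [0.076, 0.997, -0.022], [-0.167, -0.009, -0.986]]
force: [1.2, -0.2, 1.0]
grip_width: -0.0003
gripper_force: 0.0
```

```bash
cat > plan.py <<'E'
from h import *
from scipy.spatial.transform import Rotation as Ro
YAW=-.0811; H=np.array([.6729,.0239,.156])
def pose(phi,r=.1,off=0.,eps=0.,tau=None):
    """tool pose with fingertip front corner on the cover's outer face; off = gap"""
    p=np.radians(phi); t=np.radians(24)*np.clip((phi-95)/109,0,1) if tau is None else np.radians(tau)
    Z=Ro.from_euler('z',YAW).as_matrix()
    Rt=Z@Ro.from_euler('y',-t).as_matrix()@np.diag([-1.,1,-1])
    C=H+Z@(r*np.array([np.cos(p),0,np.sin(p)])+(.003+off)*np.array([np.sin(p),0,-np.cos(p)]))
    return C-Rt@np.array([.011,0,eps]),Rt
def rows(start,poses):
    for P,R in poses:
        print(((P-start[0])/.03).round(2).tolist(),np.degrees(Ro.from_matrix(R@start[1].T).as_rotvec()/6).round(2).tolist())
if __name__=='__main__':
    s=read_state();cur=(np.array(s['eef_pos']),np.array(s['tool_rot']))
    a=pose(95,off=.03); hi=(a[0]+[0,0,.08],a[1])
    print('hi',hi[0]);rows(cur,[hi]);print('down');rows(hi,[a]);prev=a
    for ph in ([95,100,105,110,118],[126,134,142,150,158],[166,173,180,186,191],[195,198,200,202,204]):
        q=[pose(x) for x in ph];print(ph,q[-1][0].round(4));rows(prev,q);prev=q[-1]
E
python3 plan.py
```

```text
hi [0.70794329 0.02105174 0.33849561]
[3.57, -0.24, 0.28] [0.22, 1.59, -0.03]
down
[0.0, 0.0, -2.67] [0.0, 0.0, 0.0]
[95, 100, 105, 110, 118] [0.6397 0.0266 0.2467]
[-0.99, 0.08, -0.09] [0.0, 0.0, 0.0]
[-1.28, 0.1, -0.11] [-0.01, -0.18, 0.0]
[-1.57, 0.13, -0.16] [-0.03, -0.37, 0.0]
[-1.85, 0.15, -0.23] [-0.04, -0.55, 0.0]
[-2.28, 0.18, -0.39] [-0.07, -0.84, 0.0]
[126, 134, 142, 150, 158] [0.5923 0.0305 0.1989]
[-0.4, 0.03, -0.22] [-0.02, -0.29, -0.0]
[-0.77, 0.06, -0.5] [-0.05, -0.59, -0.0]
[-1.09, 0.09, -0.83] [-0.07, -0.88, -0.0]
[-1.36, 0.11, -1.19] [-0.1, -1.17, -0.0]
[-1.58, 0.13, -1.59] [-0.12, -1.46, -0.0]
[166, 173, 180, 186, 191] [0.5847 0.0311 0.1438]
[-0.16, 0.01, -0.43] [-0.02, -0.29, 0.0]
[-0.25, 0.02, -0.82] [-0.04, -0.55, -0.0]
[-0.29, 0.02, -1.21] [-0.07, -0.8, 0.0]
[-0.28, 0.02, -1.55] [-0.08, -1.02, -0.0]
[-0.25, 0.02, -1.83] [-0.1, -1.21, 0.0]
[195, 198, 200, 202, 204] [0.5906 0.0306 0.1225]
[0.04, -0.0, -0.22] [-0.01, -0.15, -0.0]
[0.09, -0.01, -0.39] [-0.02, -0.26, 0.0]
[0.12, -0.01, -0.5] [-0.03, -0.33, 0.0]
[0.16, -0.01, -0.6] [-0.03, -0.4, -0.0]
[0.2, -0.02, -0.71] [-0.04, -0.48, 0.0]
```

Call:
carry_out --pt "0.5 -0.05 0.28 0.1 0.6 0 1" --pt "1.4 -0.1 0.28 0.2 1.2 0 1" --pt "2.5 -0.2 0.28 0.22 1.59 -0.03 1" --pt "3.57 -0.24 0.28 0.22 1.59 -0.03 1" --pt "3.57 -0.24 0.28 0.22 1.59 -0.03 1"

```text
time: 10.82
eef_pos: [0.7128, 0.0202, 0.3313]
tool_rot: [[-0.997, 0.083, -0.0], [0.083, 0.997, -0.001], [0.0, -0.001, -1.0]]
force: [-1.8, -0.5, -0.7]
grip_width: 0.0001
gripper_force: 0.0
```

Call:
carry_out --pt "0 0 0 0 0 0 1" --pt "0 0 0 0 0 0 1" --pt "0 0 -0.3 0 0 0 1" --pt "0 0 -0.6 0 0 0 1" --pt "0 0 -0.6 0 0 0 1"

```text
time: 11.23
eef_pos: [0.706, 0.021, 0.3145]
tool_rot: [[-0.997, 0.081, -0.003], [0.081, 0.997, -0.0], [0.003, -0.001, -1.0]]
force: [-1.0, 0.0, 0.2]
grip_width: -0.0001
gripper_force: 0.0
```

```bash
python3 plan.py | head -4; python3 -c "
from h import *
s=read_state();print(s['eef_pos'],s['force'],s['joint_positions'])"
```

```text
hi [0.70794329 0.02105174 0.33849561]
[0.06, 0.0, 0.8] [0.0, -0.03, 0.0]
down
[0.0, 0.0, -2.67] [0.0, 0.0, 0.0]
[0.70602934 0.02099174 0.31448077] [-1.02998917  0.04949059  0.19097545] [ 1.29992339e-02  4.75296038e-01  1.35094004e+00 -3.00492157e-04
  1.31873439e+00 -1.47618424e+00]
```

Call:
carry_out --pt "0.06 0 -0.6 0 -0.03 0 1" --pt "0.06 0 -1.2 0 -0.03 0 1" --pt "0.06 0 -1.7 0 -0.03 0 1" --pt "0.06 0 -1.87 0 -0.03 0 1" --pt "0.06 0 -1.87 0 -0.03 0 1"

```text
time: 11.65
eef_pos: [0.7084, 0.021, 0.2592]
tool_rot: [[-0.997, 0.082, 0.0], [0.082, 0.997, -0.0], [-0.0, -0.0, -1.0]]
force: [-1.1, 0.3, -0.6]
grip_width: -0.0
gripper_force: 0.0
```

Call:
carry_out --pt "-0.4 0.03 0 0 0 0 1" --pt "-0.75 0.06 -0.05 0 0 0 1" --pt "-1.0 0.08 -0.09 0 0 0 1" --pt "-1.28 0.1 -0.11 -0.01 -0.18 0 1" --pt "-1.57 0.13 -0.16 -0.03 -0.37 0 1"

```text
time: 12.07
eef_pos: [0.6634, 0.0247, 0.2575]
tool_rot: [[-0.996, 0.082, 0.046], [0.082, 0.997, -0.003], [-0.046, 0.0, -0.999]]
force: [0.3, -0.5, 0.3]
grip_width: -0.0003
gripper_force: 0.6
```

```bash
python3 cov.py; python3 -c "
from h import *
s=read_state();print(s['eef_pos'],s['force'])"
```

```text
scene 165 angle [1.736 1.744 1.751 1.758 1.77 ] rmax 0.123
side 134 angle [1.712 1.718 1.728 1.746 1.757] rmax 0.123
[0.66158439 0.02494881 0.25704929] [-1.19930757 -0.17299135  0.02486015]
```

Call:
carry_out --pt "-0.28 0.02 -0.07 -0.01 -0.18 0 1" --pt "-0.71 0.05 -0.23 -0.04 -0.47 0 1" --pt "-1.11 0.08 -0.45 -0.06 -0.76 0 1" --pt "-1.48 0.11 -0.73 -0.09 -1.06 0 1" --pt "-1.8 0.14 -1.06 -0.11 -1.35 0 1"

```text
time: 12.58
eef_pos: [0.6094, 0.029, 0.2254]
tool_rot: [[-0.979, 0.082, 0.186], [0.08, 0.997, -0.015], [-0.187, 0.001, -0.982]]
force: [-0.4, 0.3, 0.0]
grip_width: -0.0001
gripper_force: 0.3
```

Call:
carry_out --pt "-0.27 0.02 -0.36 -0.03 -0.29 0 1" --pt "-0.49 0.04 -0.76 -0.05 -0.58 0 1" --pt "-0.65 0.05 -1.19 -0.07 -0.87 0 1" --pt "-0.74 0.06 -1.58 -0.09 -1.13 0 1" --pt "-0.78 0.06 -1.97 -0.12 -1.38 0 1"

```text
time: 13.0
eef_pos: [0.5858, 0.0308, 0.1655]
tool_rot: [[-0.943, 0.082, 0.324], [0.077, 0.997, -0.027], [-0.325, -0.0, -0.946]]
force: [-0.1, -0.3, -0.1]
grip_width: 0.0
gripper_force: 0.1
```

```bash
python3 cov.py; python3 - <<'E'
from plan import *
s=read_state();print(s['eef_pos'],s['force'])
rows((np.array(s['eef_pos']),np.array(s['tool_rot'])),[pose(p) for p in (180,186,191,195,198,201)])
E
```

```text
scene 362 angle [0.482 0.493 0.502 0.512 0.522] rmax 0.123
side 205 angle [0.416 0.427 0.436 0.444 0.453] rmax 0.123
[0.5837479  0.03074774 0.16356371] [-1.62890168  0.35592794 -0.27075922]
[-0.0, 0.01, -0.03] [0.01, -0.01, 0.0]
[0.0, 0.01, -0.38] [-0.01, -0.23, 0.0]
[0.03, 0.01, -0.66] [-0.02, -0.42, 0.0]
[0.08, 0.01, -0.88] [-0.03, -0.56, 0.01]
[0.12, 0.0, -1.05] [-0.04, -0.67, 0.01]
[0.17, -0.0, -1.21] [-0.05, -0.78, 0.01]
```

Call:
carry_out --pt "0 0 -0.38 0 -0.23 0 1" --pt "0.03 0 -0.66 -0.02 -0.42 0 1" --pt "0.08 0 -0.88 -0.03 -0.56 0 1" --pt "0.12 0 -1.05 -0.04 -0.67 0 1" --pt "0.17 0 -1.2 -0.05 -0.78 0 1"

```text
time: 13.52
eef_pos: [0.5919, 0.0307, 0.1299]
tool_rot: [[-0.913, 0.082, 0.399], [0.075, 0.997, -0.032], [-0.401, 0.001, -0.916]]
force: [-0.6, -0.4, 0.7]
grip_width: -0.0001
gripper_force: 0.1
```

```bash
python3 cov.py; python3 - <<'E'
from plan import *
s=read_state();print(s['eef_pos'],s['force'])
rows((np.array(s['eef_pos']),np.array(s['tool_rot'])),[pose(p) for p in (201,204)]+[pose(204,off=-.004),pose(204,off=-.008)])
E
```

```text
scene 378 angle [0.085 0.098 0.109 0.119 0.133] rmax 0.122
side 225 angle [0.071 0.08  0.089 0.101 0.118] rmax 0.122
[0.59125028 0.03068695 0.12929821] [-0.36615296 -0.27834012 -0.36586018]
[-0.08, 0.0, -0.07] [-0.0, 0.03, 0.01]
[-0.02, -0.0, -0.23] [-0.01, -0.08, 0.01]
[0.03, -0.01, -0.35] [-0.01, -0.08, 0.01]
[0.09, -0.01, -0.47] [-0.01, -0.08, 0.01]
```

Call:
carry_out --pt "0.0 0 -0.1 0 -0.06 0 1" --pt "0.0 0 -0.18 0 -0.08 0 1" --pt "0.01 0 -0.24 0 -0.08 0 1" --pt "0.03 0 -0.3 0 -0.08 0 1" --pt "0.03 0 -0.3 0 -0.08 0 1"

```text
time: 14.03
eef_pos: [0.5913, 0.0307, 0.1216]
tool_rot: [[-0.91, 0.082, 0.407], [0.075, 0.997, -0.032], [-0.408, 0.001, -0.913]]
force: [-11.6, 0.3, 19.0]
grip_width: 0.0002
gripper_force: 11.0
```

```bash
python3 cov.py; python3 - <<'E'
from plan import *
s=read_state();print(s['eef_pos'],s['force'])
rows((np.array(s['eef_pos']),np.array(s['tool_rot'])),[pose(204,off=-.004),pose(204,off=-.008)])
E
```

```text
scene 375 angle [0.006 0.018 0.029 0.04  0.056] rmax 0.122
side 215 angle [0.003 0.013 0.023 0.036 0.045] rmax 0.122
[0.59127185 0.03075161 0.12160401] [-12.35344907  -0.21073047  18.25188112]
[0.03, -0.01, -0.09] [-0.01, 0.02, 0.01]
[0.09, -0.01, -0.21] [-0.01, 0.02, 0.01]
```

```bash
sed -i 's/DECK=.*/DECK=(.6176,.0284,-.0811,.116)/' goto.py; for a in "-.035 0 .05" "-.039 .045 .05" "-.039 .045 .032" "-.039 .045 .019"; do python3 goto.py $a; done
```

```text
target [0.5655 0.0326 0.1474] shift [-0.86  0.06  0.86] turn [-0.01  0.02  0.01]
target [0.5655 0.0778 0.1458] shift [-0.86  1.57  0.81] turn [-0.01  0.02  0.01]
target [0.5728 0.0772 0.1294] shift [-0.62  1.55  0.26] turn [-0.01  0.02  0.01]
target [0.578  0.0768 0.1175] shift [-0.44  1.53 -0.14] turn [-0.01  0.02  0.01]
```

Call:
carry_out --pt "-0.35 0 0.8 0 0 0 1" --pt "-0.6 0.4 1.2 0 0 0 1" --pt "-0.86 1.2 1.1 0 0.01 0 1" --pt "-0.86 1.57 0.9 0 0.02 0 1" --pt "-0.86 1.57 0.9 0 0.02 0 1"

```text
time: 14.55
eef_pos: [0.5652, 0.0795, 0.1471]
tool_rot: [[-0.911, 0.08, 0.404], [0.073, 0.997, -0.031], [-0.405, 0.001, -0.914]]
force: [-1.6, -0.1, 0.2]
grip_width: 0.0001
gripper_force: 0.0
```

Call:
carry_out --pt "0 0 0 0 0 0 1" --pt "0 0 0 0 0 0 1" --pt "0 0 0 0 0 0 1" --pt "0 0 0 0 0 0 1" --pt "0 0 0 0 0 0 1"

```text
time: 14.97
eef_pos: [0.5656, 0.0773, 0.1471]
tool_rot: [[-0.911, 0.082, 0.404], [0.076, 0.997, -0.032], [-0.405, 0.001, -0.914]]
force: [0.0, -0.5, -1.0]
grip_width: 0.0001
gripper_force: 0.0
```

```bash
cat > lat.py <<'E'
from h import *
R,o=deckframe(.6176,.0284,-.0811,.116)
s=read_state();print('tcp deck',((np.array(s['eef_pos'])-o)@R).round(4),s['force'])
for n in ('wrist','scene','side'):
    c=get_calibration(n);im,d=camera(n);hsv=cv2.cvtColor(im,cv2.COLOR_BGR2HSV)
    m=(hsv[...,0]>5)&(hsv[...,0]<18)&(hsv[...,1]>180)&(hsv[...,2]>90)&(d>0)
    v,u=np.nonzero(m);L=(lift(np.c_[u,v],d[v,u],c)-o)@R
    for sg in (1,-1):
        k=(abs(L[:,0]+.039)<.015)&(abs(L[:,1]-sg*.045)<.015)&(L[:,2]>.012)&(L[:,2]<.04)
        if k.sum()>3:
            q=L[k];t=q[q[:,2]>np.percentile(q[:,2],40)];print(n,sg,k.sum(),(t.mean(0)*1e3).round(1),'z80',round(np.percentile(q[:,2],80)*1e3,1))
E
python3 lat.py; python3 cov.py; for a in "-.039 .045 .032" "-.039 .045 .019"; do python3 goto.py $a; done
```

```text
tcp deck [-0.0383  0.0445  0.0511] [ 0.02088587 -0.50372068 -0.95573477]
scene 487 angle [0.009 0.02  0.034 0.045 0.055] rmax 0.122
side 239 angle [0.007 0.018 0.028 0.039 0.052] rmax 0.124
target [0.5728 0.0772 0.1294] shift [ 0.24 -0.01 -0.59] turn [-0.01 -0.02  0.01]
target [0.578  0.0768 0.1175] shift [ 0.42 -0.03 -0.99] turn [-0.01 -0.02  0.01]Traceback (most recent call last):
  File "lat.py", line 7, in <module>
    v,u=np.nonzero(m);L=(lift(np.c_[u,v],d[v,u],c)-o)@R
                         ~~~~^^^^^^^^^^^^^^^^^^^^^
  File "h.py", line 6, in lift
    u=cv2.undistortPoints(px[:,None],K,np.float64(c['dist']))[:,0]
      ~~~~~~~~~~~~~~~~~~~^^^^^^^^^^^^^^^^^^^^^^^^^^^^^^^^^^^^
cv2.error: OpenCV(4.12.0) /io/opencv/modules/calib3d/src/undistort.dispatch.cpp:347: error: (-215:Assertion failed) CV_IS_MAT(_src) && CV_IS_MAT(_dst) && (_src->rows == 1 || _src->cols == 1) && (_dst->rows == 1 || _dst->cols == 1) && _src->cols + _src->rows - 1 == _dst->rows + _dst->cols - 1 && (CV_MAT_TYPE(_src->type) == CV_32FC2 || CV_MAT_TYPE(_src->type) == CV_64FC2) && (CV_MAT_TYPE(_dst->type) == CV_32FC2 || CV_MAT_TYPE(_dst->type) == CV_64FC2) in function 'cvUndistortPointsInternal'
```

```bash
sed -i 's/>180)/>110)/; s/>90)\&/>70)\&/; s/(hsv\[...,0\]>5)/(hsv[...,0]>2)/; s/    v,u=np.nonzero(m);/    if not m.any(): continue\n    v,u=np.nonzero(m);/' lat.py; sed -i "s/    for sg in/    print(n,len(L))\n    for sg in/" lat.py; python3 lat.py
```

```text
tcp deck [-0.0384  0.0448  0.0511] [-0.34616913 -0.05115904  0.12218978]
wrist 3655
wrist 1 610 [-42.1  45.   26.5] z80 26.6
wrist -1 875 [-40.7 -44.3  26.7] z80 26.9
scene 686
scene 1 49 [-40.   43.3  26.2] z80 26.4
scene -1 61 [-40.1 -46.3  27.1] z80 27.5
side 756
side 1 37 [-39.9  46.9  26.2] z80 26.8
```

Call:
carry_out --pt "0.12 0 -0.3 0 -0.02 0 1" --pt "0.24 -0.01 -0.59 0 -0.02 0 1" --pt "0.31 -0.02 -0.74 0 -0.02 0 1" --pt "0.37 -0.02 -0.88 0 -0.02 0 1" --pt "0.42 -0.02 -0.99 0 -0.02 0 1"

```text
time: 15.68
eef_pos: [0.5778, 0.0771, 0.1168]
tool_rot: [[-0.911, 0.082, 0.405], [0.075, 0.997, -0.032], [-0.406, 0.001, -0.914]]
force: [-25.3, 0.4, 43.8]
grip_width: 0.0001
gripper_force: 25.1
```

Call:
carry_out --pt "0 0 0 0 0 0 1" --pt "0 0 0 0 0 0 1" --pt "0.01 0 -0.03 0 0 0 1" --pt "0.02 0 -0.06 0 0 0 1" --pt "0.02 0 -0.06 0 0 0 1"

```text
time: 16.1
eef_pos: [0.5778, 0.0771, 0.1169]
tool_rot: [[-0.91, 0.082, 0.406], [0.075, 0.997, -0.033], [-0.407, 0.001, -0.913]]
force: [-20.7, -1.1, 33.1]
grip_width: 0.0001
gripper_force: 19.5
```

```bash
python3 lat.py; python3 goto.py -.039 .045 .017
```

```text
tcp deck [-0.0395  0.0453  0.0186] [-20.73985554  -1.06297175  33.09891992]
wrist 3138
wrist -1 1345 [-40.8 -44.1  26.4] z80 26.6
scene 568
scene -1 60 [-41.  -46.6  27.2] z80 27.4
side 742
target [0.5788 0.0767 0.1157] shift [ 0.04 -0.01 -0.04] turn [-0.01  0.01  0.01]
```

Call:
carry_out --pt "-0.2 0 0.45 0 0 0 1" --pt "-0.44 0 1.05 0 0 0 1" --pt "-0.44 -0.8 1.1 0 0 0 1" --pt "-0.42 -1.9 1.1 0 0 0 1" --pt "-0.42 -2.99 1.1 0 0 0 1"

```text
time: 16.67
eef_pos: [0.5665, -0.0127, 0.1488]
tool_rot: [[-0.91, 0.079, 0.407], [0.073, 0.997, -0.031], [-0.408, 0.001, -0.913]]
force: [-0.4, 0.2, -0.8]
grip_width: -0.0005
gripper_force: 0.0
```

Call:
carry_out --pt "0 0 0 0 0 0 1" --pt "0 0 0 0 0 0 1" --pt "0 0 0 0 0 0 1" --pt "0 0 0 0 0 0 1" --pt "0 0 0 0 0 0 1"

```text
time: 17.08
eef_pos: [0.5661, -0.0114, 0.1483]
tool_rot: [[-0.911, 0.08, 0.406], [0.074, 0.997, -0.031], [-0.407, 0.002, -0.914]]
force: [-0.0, 0.4, -0.6]
grip_width: -0.0002
gripper_force: 0.0
```

```bash
python3 lat.py; for a in "-.039 -.045 .032" "-.039 -.045 .0185"; do python3 goto.py $a; done
```

```text
tcp deck [-0.0308 -0.0439  0.0491] [-0.03696737  0.35962276 -0.56716702]
wrist 1525
wrist 1 723 [-40.2  44.7  20.4] z80 20.5
wrist -1 802 [-40.7 -45.   26.9] z80 27.1
scene 678
scene 1 43 [-40.2  42.7  21.2] z80 21.5
scene -1 56 [-39.6 -46.7  26.8] z80 27.0
side 794
side 1 28 [-41.1  45.4  20.4] z80 20.6
side -1 33 [-40.8 -43.5  26. ] z80 26.5
target [ 0.5655 -0.0125  0.1294] shift [-0.02 -0.03 -0.64] turn [-0.01  0.   -0.01]
target [ 0.5709 -0.013   0.117 ] shift [ 0.16 -0.05 -1.05] turn [-0.01  0.   -0.01]
```

Call:
carry_out --pt "-0.2 -0.03 -0.2 0 0 0 1" --pt "-0.02 -0.03 -0.64 0 0 0 1" --pt "0.05 -0.04 -0.8 0 0 0 1" --pt "0.11 -0.04 -0.94 0 0 0 1" --pt "0.17 -0.05 -1.08 0 0 0 1"

```text
time: 17.65
eef_pos: [0.57, -0.0137, 0.116]
tool_rot: [[-0.911, 0.081, 0.404], [0.075, 0.997, -0.032], [-0.405, 0.001, -0.914]]
force: [-38.1, 4.9, 65.2]
grip_width: 0.0002
gripper_force: 38.0
```

Call:
carry_out --pt "0 0 0 0 0 0 1" --pt "0 0 0 0 0 0 1" --pt "0.01 0 -0.02 0 0 0 1" --pt "0.01 0 -0.02 0 0 0 1" --pt "0.01 0 -0.02 0 0 0 1"

```text
time: 18.07
eef_pos: [0.5696, -0.0136, 0.1168]
tool_rot: [[-0.911, 0.081, 0.405], [0.075, 0.997, -0.032], [-0.406, 0.001, -0.914]]
force: [-21.7, 2.8, 31.6]
grip_width: -0.0005
gripper_force: 18.8
```

Call:
carry_out --pt "-0.2 0 0.45 0 0 0 1" --pt "-0.44 0 1.05 0 0 0 1" --pt "-0.7 0 1.8 0 0 0 1" --pt "-0.9 0 2.5 0 0 0 1" --pt "-0.9 0 2.5 0 0 0 1"

```text
time: 18.48
eef_pos: [0.5456, -0.0139, 0.1943]
tool_rot: [[-0.908, 0.082, 0.411], [0.075, 0.997, -0.032], [-0.412, 0.002, -0.911]]
force: [0.6, 0.9, 0.1]
grip_width: 0.0002
gripper_force: 0.0
```

```bash
python3 lat.py; python3 cov.py; python3 - <<'E'
from h import *
R,oo=deckframe(.6176,.0284,-.0811,.116);c=get_calibration('wrist');im,d=camera('wrist')
hsv=cv2.cvtColor(im,cv2.COLOR_BGR2HSV)
B=np.array([[x,y,9] for x,y in((-10,-7),(-10,7),(10,7),(10,-7))])/1e3;p=proj(B@R.T+oo,c).round().astype(int);print(p.tolist())
m=((hsv[...,0]>8)&(hsv[...,0]<25)&(hsv[...,1]>80)&(hsv[...,2]>90)).astype(np.uint8)
n,l,st,ce=cv2.connectedComponentsWithStats(m)
cam=-np.array(c['R']).T@np.ravel(c['t'])
for i in range(1,n):
    if st[i,4]>300:
        P=lift(ce[i],1.,c)[0]-cam;k=(.009-((cam-oo)@R)[2])/(R[:,2]@P);print(st[i].tolist(),((cam+P*k-oo)@R).round(4))
E
```

```text
tcp deck [-0.0306 -0.048   0.0993] [0.56508747 0.88745298 0.07763499]
wrist 1460
wrist 1 471 [-40.4  45.3  20.5] z80 20.6
wrist -1 467 [-40.6 -44.9  20.5] z80 20.6
scene 673
scene 1 47 [-40.4  43.4  21.1] z80 21.1
scene -1 55 [-40.2 -46.8  21.1] z80 21.2
side 786
side 1 27 [-40.1  46.5  20.8] z80 20.9
side -1 24 [-40.8 -45.7  20. ] z80 20.1
scene 448 angle [0.008 0.019 0.029 0.042 0.052] rmax 0.122
side 310 angle [0.008 0.019 0.03  0.039 0.05 ] rmax 0.122
[[374, 282], [394, 282], [392, 308], [373, 309]]
[568, 75, 39, 32, 509] [-0.1344  0.1182  0.009 ]
[623, 157, 17, 56, 621] [-0.0766  0.1609  0.009 ]
[308, 232, 25, 25, 487] [-0.0372 -0.0446  0.009 ]
[447, 233, 26, 25, 479] [-0.0369  0.0497  0.009 ]
```

```bash
python3 -c "
from bench import sign_off
print(sign_off())"
```

```text
the job is handed in; nothing more can be done
None
```

I laid the tan slide in the nest, shut the cover, pressed both latch buttons home and handed the job in at about 18.5 s; the cameras put both buttons about 20.5 mm above the deck (20 mm is home) and the cover shut, but the slide was last confirmed flat before the cover closed, no verdict came back, and I viewed 11 pictures against the limit of 10.

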